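# Level the jar-filling board with a wedge

### The job

The board with the three honey jars has one low corner, so its spirit level is off. Push the thin end of the orange wedge under the brass screw foot at that corner until the white bubble sits centred, wholly between the two black marks, then let go and leave the wedge in place. Go gently: the wedge alone must lift the board (never the gripper or arm), do not jam it hard against the foot or drive the bubble right past the marks on the other side, and leave the jars and tools on the table where they are.

Things in the scene. Friction and masses are not known exactly. Their poses are not given: they have to be found in the camera images.
- stand: dark steel base of the board, fixed to the table. Origin on the table straight below the screw foot; z up, x is the direction in which the wedge is to be pushed in (from the board's low edge to its hinge, 240 mm off), y along the low edge. Nothing of the base is in the wedge's way: its rest post stands at x 10 to 30, y -165 to -195 mm.
- top: hinged wooden board 285 x 230 x 18 mm with its level, foot and three jars (132 mm over the table, at the hinge end). Origin on the hinge, 45 mm over the table; axes as the stand's when level. It starts 0.035 rad low at the foot corner, on a post; a stop is met 0.03 rad past level. It spans stand x -15 to 270, y -200 to +30 mm. Not to be touched by gripper or arm.
- corner (a point): point on the board's top over the screw foot, 54 mm over the table when level, 46 at the start. The foot hangs here (stand x 0, y 0), round steel end of 8 mm radius, screw set by hand: its lowest point is 14 to 22 mm over the table when level, 8.4 mm less at the start; 5 to 10 N weigh on it. Its brass head sticks up 12 mm, give or take 4. Axes as top.
- vial (a point): centre of the spirit level: a green bar 100 x 28 mm with yellow ends and a black bed, lying along the board's x at stand x 85, y -75 mm; 66 mm over the table. Two black lines across the bar at -13.5 and +13.5 mm mark the middle.
- bubble (a joint): position of the white bubble (16 mm long, 20 mm wide) along the level, m: 0 is centred, + towards the hinge. It runs to the high side: +0.035 at the start (foot corner low), 0 when level, negative when the foot corner is too high. 1 mm of bubble is 1 mrad of tilt, or 0.24 mm of height at the foot, or about 1.2 mm of wedge travel. It lies wholly between the marks when within 4 mm of 0.
- wedge_grip (a point): centre of the grip block at the thick end of the loose orange wedge: 50 mm long, 36 wide, 40 high, point 20 mm over its underside. x points to the thin end, z up. Ahead of the block the top slopes evenly (1 in 5) from 29 mm to 4 mm high at the thin end, 150 mm ahead of this point; flat below. It stays put under load when let go; pushing it in takes 7 to 18 N.
- wedge_tip (a point): middle of the wedge's thin end, at its underside; axes as wedge_grip.
- wedge: the orange wedge; origin under its mid-length on its underside, 62.5 mm ahead of the middle of the grip block; x towards the thin end.
- jar_a: loose amber honey jar with brass lid, 62 mm across, 78 mm high, origin under its centre; leave alone.
- jar_b: loose honey jar as jar_a; leave alone.
- jar_c: loose honey jar as jar_a; leave alone.
- hive_tool: loose flat red steel hive tool 250 x 36 x 12 mm along its x, origin under its middle; leave alone.
- queen_cage: loose small wooden queen cage 75 x 36 x 20 mm, origin under its middle; leave alone.
Not all that is in view belongs to the job. There is more than one size of the wedge; the job needs the smaller.

How it is judged:
By the outcome, as a careful person would: the job done as asked, in the order asked, and still so for the second after the job is handed in, with the robot touching nothing.
It also fails if it takes over 54 s, if anything falls off the work surface, if the arm or the gripper's body presses on something with over 40 N, if the wrist force passes 120 N, or if a joint passes its speed limit or range.

### The arm

A 6-joint arm with a two-finger parallel gripper is mounted at the origin on the work surface. World frame = base frame: x ahead of the robot, y to its left, z up, the work surface at z = 0. Lengths are in m, angles in degrees, forces in N, time in s.
With the tool pointing down it reaches from about 0.4 to 0.825 m from the base axis. Payload 7 kg.
Tool frame: the origin (TCP) lies at the very end of the fingers, on their centre line; the grasp point (between the pads) lies r.pinch_z behind it (r.pinch_z is the distance from the TCP to the grasp point, in m); z points along the fingers, y is the direction in which the jaws open and shut (so a half turn about z gives the same grasp; the last joint's range is limited). The gripper opens to 88 mm and grips with 3 to 60 N. Pads are 19 mm wide; open, the fingers measure 130 mm over their backs; the gripper's body (78 mm by 193 mm) begins 47 mm behind the grasp point.
Start: joints at [-49.842, 20.546, 0.682, 0, -70.136, -16.507], TCP at [0.271, -0.618, 0.227] pointing down, gripper open.
Joint ranges: [-176.03, 176.03], [-82.01, 121.73], [-58.28, 71.71], [-173.87, 95.51], [-174.79, -0.11], [-173.66, 173.66]. Speed limits (degrees/s): [136.94, 136.94, 172.46, 180, 180, 180].

### API

Orientations are given as [roll, pitch, yaw] about the fixed x, y, z axes, in that order (R = Rz(yaw) Ry(pitch) Rx(roll)).
In Python, from plant import r gives the robot as it stands. The module is installed in compiled form; this text tells all that it offers.
- The arm moves only by the tool servo_tool, never from a script. Its argument "steps" is a list of rows, each a list of 5 numbers: the finger opening in cm, from 0 to 8.76, then the shift along the tool's x, y, z in cm, then the turn about the tool's z in degrees. In form: [[fingers, x, y, z, spin], ...]. A call has 1 to 8 rows; each row shifts and turns the commanded pose from where the row before left it, along the tool's axes as they then stand; what a row does not reach is not made up. A row lasts 1/8 s, in which the tool goes at most 62.5 mm and 10.7 degrees, less where a joint would pass 70% of its speed; a pose out of reach is approached as far as the arm can. A call with a gripper value outside its range is refused whole. The fingers move at their own pace and stop on an object; "squeeze" is the grip in N (left out, the last holds). Time passes only in rows, so rows that do not move let the fingers close. It gives the time, the measured TCP pose, the force and the opening at its end, in the units of the state.
- r.get_state(): the state, without advancing time (a new reading comes with each control period).
- r.capture(name): name is "scene" or "top"; returns the picture (480x640x3 uint8, red, green, blue); there is no depth.
- r.calibration(name): a dict with "K" (3x3 intrinsics, pixels), "rvec" (rotation vector, rad) and "tvec" (3), from world to camera coordinates, as OpenCV has them. Camera axes: x right, y down, z forward; pixel columns grow to the right and rows downward; lengths in m; the calibration is good to about 2 mm. A picture is of the moment at which its call begins. calibration takes no time and is no camera call.
- r.close_job(): hands the job in, once; it reports no verdict.
The state is a dict: "time_s": time; "joints": joint angles; "qd": joint speeds; "joint_torque": joint torques, N m; "tcp_pos": TCP position; "eef_rot": TCP orientation; "contact_force": force on the tool from outside, world axes, zero at the start; "moment": the same for the moment, N m; "gripper_width": finger opening in m.
Only numpy, scipy, OpenCV 4.12 (cv2) and the standard library are available. Lean on these libraries where they do the work, as an engineer would, in place of code of your own. Each camera call takes 0.05 s, during which the arm holds its last target.

## Working session

There is one attempt and no reset: what is moved stays moved. The work goes in short steps, Python scripts to look and compute and a tool call to move; the robot and the scene stay as the last step left them, time stands still between calls to the robot, and variables do not carry over. Pictures are saved under pics/ and viewed, and the job is handed in when it is done.

Besides the shell and the picture viewer there is one more tool, called after "Call:" as a command line: name --pt "numbers of a row" for each row, then --argument value for the rest. servo_tool: Moves the arm, as the interface text tells. Its arguments: {"type":"object","properties":{"steps":{"type":"array","items":{"type":"array","items":{"type":"number"}}},"squeeze":{"type":"number"}},"required":["steps"]}

```bash
mkdir -p pics; python3 - <<'E'
from plant import r
import cv2
for n in("scene","top"):
    cv2.imwrite(f"pics/{n}0.png",r.capture(n)[:,:,::-1]); c=r.calibration(n);print(n,c)
print(r.get_state(), r.pinch_z)
E
```

```text
scene {'K': array([[603.62404922,   0.        , 317.73723416],
       [  0.        , 603.62404922, 245.41739315],
       [  0.        ,   0.        ,   1.        ]]), 'rvec': array([ 0.81317559,  2.70338867, -0.90353211]), 'tvec': array([ 0.43019198, -0.24692879,  1.65778833])}
top {'K': array([[528.20811971,   0.        , 325.32454204],
       [  0.        , 528.20811971, 227.81437191],
       [  0.        ,   0.        ,   1.        ]]), 'rvec': array([ 2.18219772, -2.21252419,  0.10629842]), 'tvec': array([0.02875677, 0.55293919, 1.19873531])}
{'time_s': 0.1, 'joints': array([-4.98410798e+01,  2.05874756e+01,  6.37621248e-01, -1.70063050e-02,
       -7.01366707e+01, -1.65061627e+01]), 'qd': array([ 0.04895303, -0.04474242,  0.05449447, -0.04124657, -0.09080433,
        0.08166677]), 'joint_torque': array([-1.54859819e-03, -5.84162307e+01,  2.93747646e+01,  7.01549158e+00,
        1.01509859e-02, -7.19236323e-05]), 'tcp_pos': array([ 0.27058142, -0.61789816,  0.2257064 ]), 'eef_rot': array([ 1.79912498e+02, -9.25658803e-03, -1.56353026e+02]), 'contact_force': array([-0.3016454 , -0.40974636, -0.12167119]), 'moment': array([-0.02740701, -0.01439863, -0.01290549]), 'gripper_width': 0.08765307063051231} 0.0188
```

View pics/scene0.png

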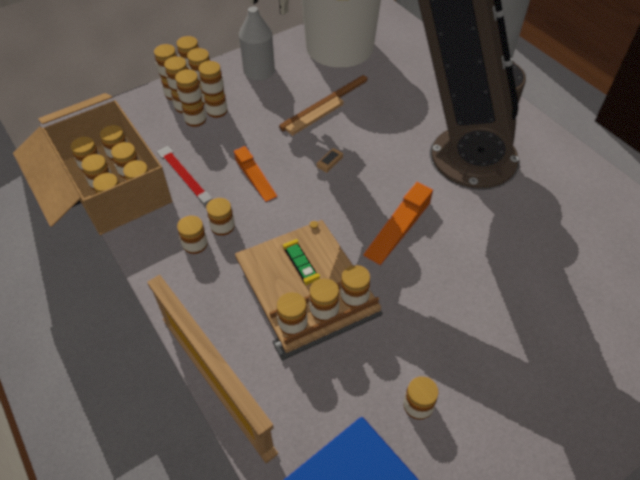

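View pics/top0.png

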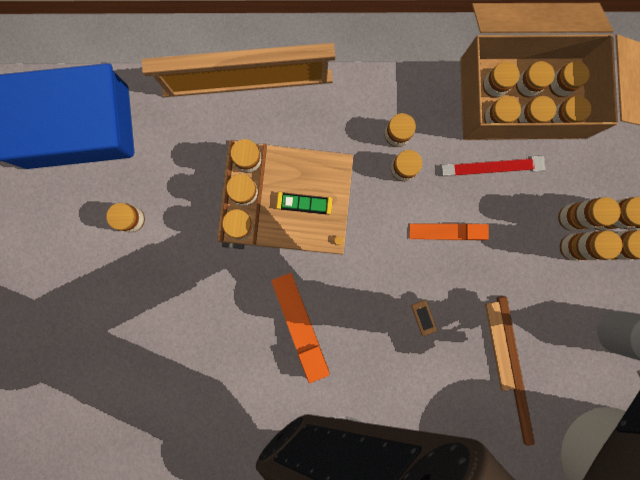

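The small wedge is in the top view at (410–490, 231), with its thin end at x=410 pointing towards the board. The brass foot head is at (337, 240), the level at (275–332, 203) and the big wedge at (300, 330). Next I measure.

```bash
cat > h.py <<'E'
from plant import r
import cv2,numpy as np
def ray(n,uv):
    c=r.calibration(n);R=cv2.Rodrigues(c["rvec"])[0];C=-R.T@c["tvec"]
    d=R.T@np.linalg.inv(c["K"])@np.array([uv[0],uv[1],1.]);return C,d
def at(n,uv,z):
    C,d=ray(n,uv);return C+d*(z-C[2])/d[2]
def proj(n,p):
    c=r.calibration(n);return cv2.projectPoints(np.array([p],float),c["rvec"],c["tvec"],c["K"],None)[0].ravel()
def tri(a,b):
    (C1,d1),(C2,d2)=ray("top",a),ray("scene",b)
    d1/=np.linalg.norm(d1);d2/=np.linalg.norm(d2)
    t=np.linalg.lstsq(np.c_[d1,-d2],C2-C1,rcond=None)[0]
    return (C1+d1*t[0]+C2+d2*t[1])/2,np.linalg.norm(C1+d1*t[0]-C2-d2*t[1])
E
python3 - <<'E'
from h import *
for n,box,zb in(("top",(395,505,215,250),0),("scene",(225,285,140,205),0)):
    im=cv2.imread(f"pics/{n}0.png");h=cv2.cvtColor(im,cv2.COLOR_BGR2HSV)
    m=cv2.inRange(h,(3,180,100),(14,255,255));k=np.zeros_like(m);x0,x1,y0,y1=box;k[y0:y1,x0:x1]=m[y0:y1,x0:x1]
    cs=max(cv2.findContours(k,0,2)[0],key=cv2.contourArea)
    print(n,cv2.minAreaRect(cs),cv2.approxPolyDP(cs,2.5,True).reshape(-1,2).tolist())
a=cv2.imread("pics/top0.png")
cv2.imwrite("pics/a.png",np.hstack([cv2.resize(a[190:260,265:365],None,fx=4,fy=4),cv2.resize(a[205:275,400:500],None,fx=4,fy=4)]))
a=cv2.imread("pics/scene0.png")
cv2.imwrite("pics/b.png",np.hstack([cv2.resize(a[210:300,270:370],None,fx=4,fy=4),cv2.resize(a[135:225,205:305],None,fx=4,fy=4)]))
E
```

```text
top ((448.5, 231.5), (15.0, 79.0), 90.0) [[409, 228], [410, 238], [488, 238], [487, 224], [410, 224]]
scene ((253.87184143066406, 174.02342224121094), (59.699974060058594, 14.32025146484375), 57.84770584106445) [[236, 150], [236, 159], [266, 200], [275, 196], [244, 147]]
```

View pics/a.png

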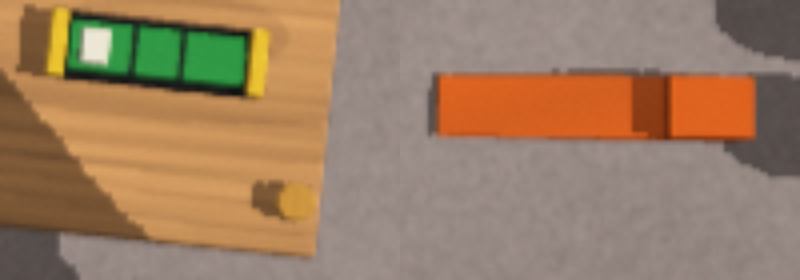

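View pics/b.png

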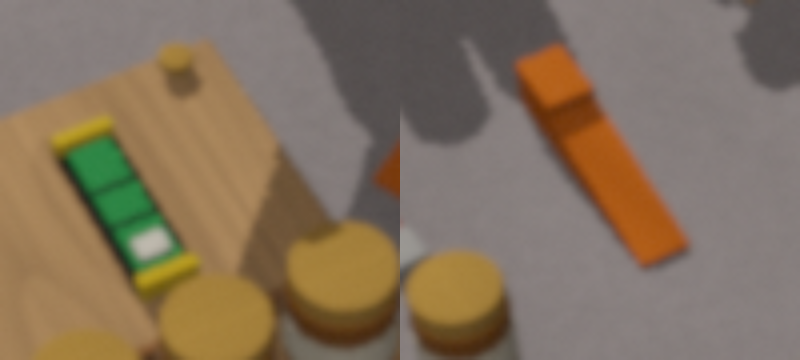

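```bash
python3 - <<'E'
from h import *
p,e=tri((339,240.3),(313.8,224.3));print("head",p,e)
for z in(.054,.058):print("head at z",z,at("top",(339,240.3),z),at("scene",(313.8,224.3),z))
def seg(a,b): d=b-a;return np.linalg.norm(d)*1e3,np.degrees(np.arctan2(d[1],d[0]))
# board
tl,tr=at("top",(353,152.5),.048),at("top",(344.5,253.5),.046)
print("low edge",tl,tr,seg(tr,tl))
a=at("top",(265+260/4,190+63/4),.064);b=at("top",(265+58/4,190+42/4),.066);print("level",a,b,seg(a,b),(a+b)/2)
a=at("top",(265+246/4,190+62/4),.064);b=at("top",(265+72/4,190+43/4),.066);print("level green",seg(a,b))
im=cv2.imread("pics/top0.png");h=cv2.cvtColor(im,cv2.COLOR_BGR2HSV)
# left board/wedge
for n,b,t in(("top",[(467,223.7),(488.7,223.7),(488.7,239.3),(467,239.3)],[(409.6,224),(409.2,239.3)]),
 ("scene",[(205+(516-400)/4,135+68/4),(205+(558-400)/4,135+45/4),(205+(593-400)/4,135+84/4),(205+(550-400)/4,135+109/4)],[(205+(643-400)/4,135+264/4),(205+(688-400)/4,135+243/4)])):
    B=[at(n,q,.04) for q in b];T=[at(n,q,.004) for q in t]
    g=np.mean(B,0);tt=np.mean(T,0);print(n,"block",g,"tip",tt,seg(g,tt),[seg(B[i],B[(i+1)%4]) for i in range(4)],seg(*T))
E
```

```text
head [ 0.52199807 -0.00792362  0.04952322] 0.0015771525698064768
head at z 0.054 [ 0.52241582 -0.00817191  0.054     ] [ 0.52333291 -0.00436277  0.054     ]
head at z 0.058 [ 0.52222789 -0.00796496  0.058     ] [ 0.52506359 -0.00164033  0.058     ]
low edge [ 0.7224098  -0.04371165  0.048     ] [ 0.49290658 -0.02047852  0.046     ] (np.float64(230.6848627645791), np.float64(-5.78049009203156))
level [0.5992658  0.01114447 0.064     ] [0.61209198 0.12324281 0.066     ] (np.float64(112.84745586993228), np.float64(83.47265924781468)) [0.60567889 0.06719364 0.065     ]
level green (np.float64(97.25641360381665), np.float64(83.19297225499103))
top block [ 0.53890934 -0.32642008  0.04      ] tip [ 0.54283965 -0.17621489  0.004     ] (np.float64(154.50905119768882), np.float64(88.50112611356492)) [(np.float64(49.957892071685166), np.float64(-90.72810225446251)), (np.float64(35.70579514274388), np.float64(177.88566137297545)), (np.float64(49.85109672719557), np.float64(89.22926961121222)), (np.float64(35.66628995203063), np.float64(-1.944247445471974))] (np.float64(35.9542166069776), np.float64(177.00534518899275))
scene block [ 0.54175644 -0.31873803  0.04      ] tip [ 0.54596394 -0.1712943   0.004     ] (np.float64(151.83332526996003), np.float64(88.36543296804521)) [(np.float64(34.30602122245428), np.float64(-173.9666087804344)), (np.float64(45.277159027054466), np.float64(91.61487820962891)), (np.float64(35.387720279712944), np.float64(7.2180761160101525)), (np.float64(46.100550243781306), np.float64(-89.64618223099156))] (np.float64(33.49577850078978), np.float64(178.95266625477353))
```

Call:
servo_tool --pt "8.5 0 0 0 -9"

```text
time_s: 0.22
tcp_pos: [0.2707, -0.618, 0.2259]
eef_rot: [179.9, 0.0, -147.2]
contact_force: [0.1, -0.6, 0.7]
gripper_width: 0.0858
```

Call:
servo_tool --pt "8.5 0 0 0 -9.3" --pt "8.5 0 0 0 -9.3" --pt "8.5 0 0 0 -9.3" --pt "8.5 0 0 0 -9.3" --pt "8.5 0 0 0 -9.3" --pt "8.5 0 0 0 -9.3"

```text
time_s: 0.98
tcp_pos: [0.2706, -0.618, 0.226]
eef_rot: [180.0, 0.0, -91.2]
contact_force: [0.4, -0.5, -0.3]
gripper_width: 0.085
```

Call:
servo_tool --pt "8.5 -3.64 -3.27 0 0" --pt "8.5 -3.64 -3.27 0 0" --pt "8.5 -3.64 -3.27 0 0" --pt "8.5 -3.64 -3.27 0 0" --pt "8.5 -3.64 -3.27 0 0" --pt "8.5 -3.64 -3.27 0 0" --pt "8.5 -3.64 -3.27 0 0" --pt "8.5 -3.64 -3.27 0 0"

```text
time_s: 1.98
tcp_pos: [0.5409, -0.3328, 0.2263]
eef_rot: [180.0, 0.0, -91.5]
contact_force: [0.7, -0.9, 0.1]
gripper_width: 0.0853
```

Call:
servo_tool --pt "8.5 0 0 0 0" --pt "8.5 0 0 0 0"

```text
time_s: 2.22
tcp_pos: [0.54, -0.334, 0.2261]
eef_rot: [179.9, 0.0, -91.5]
contact_force: [-1.2, 0.8, -0.0]
gripper_width: 0.085
```

Call:
servo_tool --pt "8.5 0 0 4 0" --pt "8.5 0 0 4 0" --pt "8.5 0 0 4 0" --pt "8.5 0 0 3 0" --pt "8.5 0 0 0 0" --pt "8.5 0 0 0 0"

```text
time_s: 2.98
tcp_pos: [0.5404, -0.3353, 0.0779]
eef_rot: [-179.9, -0.0, -91.6]
contact_force: [0.7, -0.1, 0.1]
gripper_width: 0.0848
```

```bash
python3 - <<'E'
from h import *
a=r.capture("scene")[:,:,::-1];b=r.capture("top")[:,:,::-1]
print(proj("scene",[.54,-.334,.076]),proj("top",[.54,-.334,.076]))
cv2.imwrite("pics/c.png",np.hstack([cv2.resize(a[60:240,180:380],None,fx=2,fy=2),cv2.resize(b[150:330,350:550],None,fx=2,fy=2)]))
E
```

```text
[239.89332606 140.52736725] [486.32136616 229.9111504 ]
```

View pics/c.png

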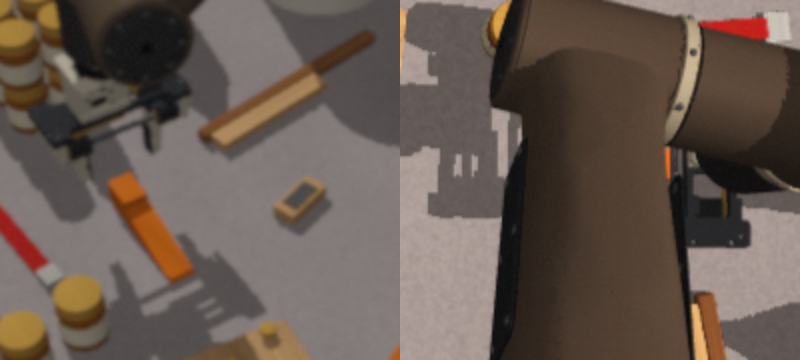

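The fingers straddle the block in the scene view, with tips at about (216,142) and (255,131) and the block at (241,155). Next I lower.

Call:
servo_tool --pt "8.5 0 0 2 0" --pt "8.5 0 0 2 0" --pt "8.5 0 0 2 0" --pt "8.5 0 0 0.4 0" --pt "8.5 0 0 0 0"

```text
time_s: 3.7
tcp_pos: [0.5408, -0.3345, 0.0136]
eef_rot: [-179.9, -0.0, -91.5]
contact_force: [-0.5, 0.8, 0.8]
gripper_width: 0.0847
```

Call:
servo_tool --pt "5.0 0 0 0 0" --pt "4.2 0 0 0 0" --pt "3.2 0 0 0 0" --pt "3.2 0 0 0 0" --pt "3.2 0 0 0 0" --pt "3.2 0 0 0 0" --pt "3.2 0 0 0 0" --pt "3.2 0 0 0 0" --squeeze 30

```text
time_s: 4.7
tcp_pos: [0.5398, -0.3343, 0.0125]
eef_rot: [180.0, 0.0, -91.6]
contact_force: [-2.9, 0.5, 1.7]
gripper_width: 0.0358
```

Call:
servo_tool --pt "3.2 0 0 0 1.5" --pt "3.2 0 0 0 1.5" --pt "3.2 0 0 0 1.6" --pt "3.2 0 0 0 0"

```text
time_s: 5.2
tcp_pos: [0.5403, -0.3342, 0.0126]
eef_rot: [-180.0, 0.0, -96.2]
contact_force: [0.9, 1.0, -0.4]
gripper_width: 0.0359
```

Call:
servo_tool --pt "3.2 -1.1 0.44 0 0" --pt "3.2 -2.0 0.8 0 0" --pt "3.2 -2.0 0.8 0 0" --pt "3.2 -2.0 0.8 0 0" --pt "3.2 -2.0 0.8 0 0" --pt "3.2 -2.0 0.8 0 0" --pt "3.2 -2.0 0.8 0 0" --pt "3.2 0 0 0 0"

```text
time_s: 6.2
tcp_pos: [0.5014, -0.1965, 0.0127]
eef_rot: [180.0, 0.0, -96.0]
contact_force: [-0.4, 0.1, -1.0]
gripper_width: 0.0357
```

```bash
python3 - <<'E'
from h import *
a=r.capture("scene")[:,:,::-1];b=r.capture("top")[:,:,::-1]
s=r.get_state();print(s["tcp_pos"],s["eef_rot"],s["contact_force"])
cv2.imwrite("pics/d.png",np.hstack([cv2.resize(a[130:310,220:390],(400,424),interpolation=2),cv2.resize(b[150:330,250:420],(400,424),interpolation=2)]))
cv2.imwrite("pics/scene1.png",a);cv2.imwrite("pics/top1.png",b)
E
```

```text
[ 0.50215197 -0.19777169  0.01272403] [-1.79985475e+02 -1.01936402e-03 -9.60768990e+01] [ 0.83445743 -0.52504609 -1.41299351]
```

View pics/d.png

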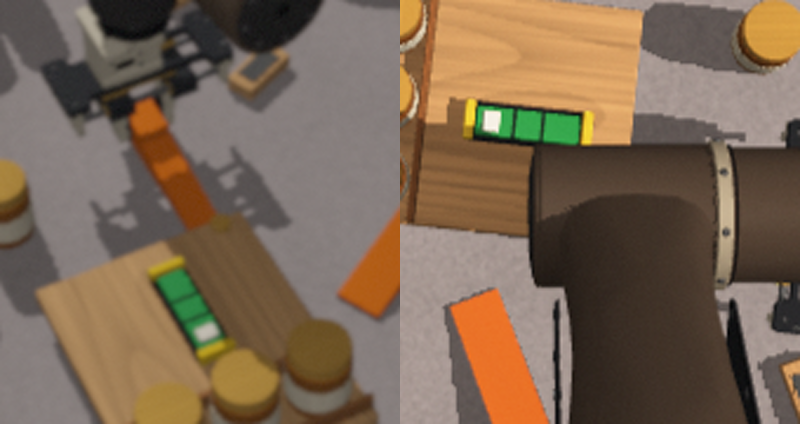

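```bash
python3 - <<'E'
from h import *
a=cv2.imread("pics/scene1.png")
T=np.array([.5022,-.1977,0]);d=np.array([.106,.9943,0]);y=np.array([-.9943,.106,0])
big=cv2.resize(a[150:250,250:350],None,fx=6,fy=6)
def dot(p,c):
    u=(proj("scene",p)-[250,150])*6+3;cv2.circle(big,tuple(int(v) for v in u),3,c,-1)
for s in(-18,18):
  for k,z in((35,.029),(80,.020),(120,.012),(160,.004)):
    dot(T+d*k/1e3+y*s/1e3+[0,0,z],(255,255,0))
  for k in(-15,35):dot(T+d*k/1e3+y*s/1e3+[0,0,.04],(255,0,0))
dot([.5225,-.0085,.058],(0,0,255))
cv2.imwrite("pics/e.png",big)
E
```

```text
(no output)
```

View pics/e.png

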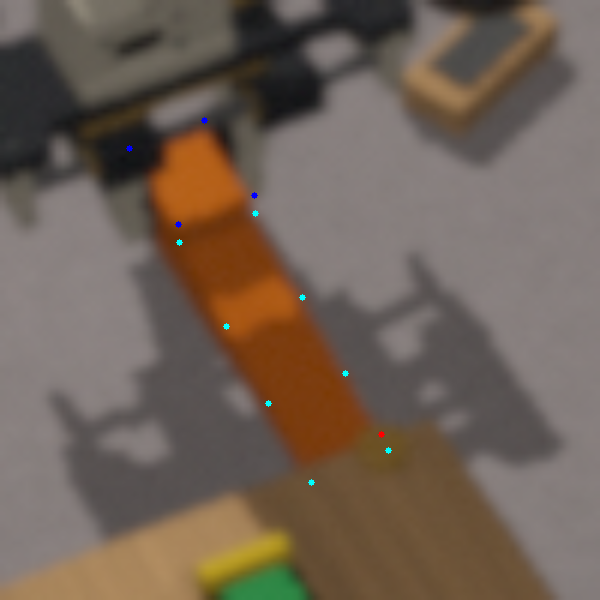

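```bash
cat > bub.py <<'E'
from h import *
import sys
def bub(n,im):
    h=cv2.cvtColor(im,cv2.COLOR_BGR2HSV)
    c=proj(n,[.606,.067,.066]).astype(int);w=42
    x0,y0=c-w;k=h[y0:y0+2*w,x0:x0+2*w]
    g=cv2.inRange(k,(45,120,40),(85,255,255));g2=cv2.dilate(g,np.ones((7,7)))
    g2=cv2.morphologyEx(g2,3,np.ones((15,15)))
    Y=cv2.inRange(k,(22,190,120),(33,255,255))&cv2.dilate(g2,np.ones((5,5)))
    W=cv2.inRange(k,(0,0,140),(179,95,255))&g2
    q,l,s,ce=cv2.connectedComponentsWithStats(Y)
    i=np.argsort(-s[1:,4])[:2]+1
    if len(i)<2 or W.sum()==0: return n,"not seen",s[1:,4]
    A,B=[at(n,ce[j]+[x0,y0],.066) for j in i]
    if A[1]>B[1]:A,B=B,A
    q,l,sw,cw=cv2.connectedComponentsWithStats(W);j=1+np.argmax(sw[1:,4])
    P=at(n,cw[j]+[x0,y0],.066);d=B-A;L=np.linalg.norm(d)
    return n,"bubble mm",round(float((P-(A+B)/2)@d/L*1e3),1),"L",round(L*1e3,1),"areas",s[i,4],sw[j,4]
if __name__=="__main__":
    t=sys.argv[1]
    s=r.get_state();print(s["time_s"],s["tcp_pos"].round(4),s["contact_force"].round(1),s["gripper_width"])
    for n in sys.argv[2:] or["scene","top"]:
        im=np.ascontiguousarray(r.capture(n)[:,:,::-1]);cv2.imwrite(f"pics/{t}_{n}.png",im);print(bub(n,im))
E
python3 - <<'E'
from bub import *
for f in("scene0","top0","scene1","top1"):print(bub(f[:-1],cv2.imread(f"pics/{f}.png")))
E
```

```text
('scene', 'bubble mm', 30.9, 'L', np.float64(109.1), 'areas', array([67, 40], dtype=int32), np.int32(66))
('top', 'bubble mm', 34.8, 'L', np.float64(111.1), 'areas', array([69, 60], dtype=int32), np.int32(67))
('scene', 'bubble mm', 30.5, 'L', np.float64(109.2), 'areas', array([64, 44], dtype=int32), np.int32(64))
('top', 'bubble mm', 34.7, 'L', np.float64(111.1), 'areas', array([59, 51], dtype=int32), np.int32(69))
```

Call:
servo_tool --pt "3.2 -0.5 0 0 0" --pt "3.2 -0.5 0 0 0" --pt "3.2 -0.5 0 0 0" --pt "3.2 -0.5 0 0 0" --pt "3.2 -0.5 0 0 0" --pt "3.2 -0.5 0 0 0" --pt "3.2 -0.5 0 0 0" --pt "3.2 0 0 0 0"

```text
time_s: 7.3
tcp_pos: [0.5059, -0.1632, 0.0126]
eef_rot: [-180.0, 0.0, -96.1]
contact_force: [0.3, -0.3, -1.2]
gripper_width: 0.0357
```

```bash
python3 bub.py f
```

```text
7.3 [ 0.5059 -0.1632  0.0126] [ 0.3 -0.3 -1.2] 0.03568459451722232
('scene', 'bubble mm', 31.0, 'L', np.float64(109.2), 'areas', array([67, 46], dtype=int32), np.int32(67))
('top', 'bubble mm', 35.0, 'L', np.float64(111.1), 'areas', array([67, 62], dtype=int32), np.int32(70))
```

Call:
servo_tool --pt "3.2 -0.3 0 0 0" --pt "3.2 -0.3 0 0 0" --pt "3.2 -0.3 0 0 0" --pt "3.2 -0.1 0 0 0"

```text
time_s: 7.9
tcp_pos: [0.5069, -0.1534, 0.0126]
eef_rot: [-180.0, 0.0, -96.1]
contact_force: [-0.1, -0.6, -1.5]
gripper_width: 0.0359
```

Call:
servo_tool --pt "3.2 -0.3 0 0 0" --pt "3.2 -0.3 0 0 0" --pt "3.2 -0.3 0 0 0" --pt "3.2 -0.1 0 0 0"

```text
time_s: 8.4
tcp_pos: [0.508, -0.1435, 0.0126]
eef_rot: [-180.0, 0.0, -96.1]
contact_force: [0.4, 0.4, -1.0]
gripper_width: 0.0359
```

```bash
python3 bub.py g
```

```text
8.4 [ 0.508  -0.1435  0.0126] [ 0.4  0.4 -1. ] 0.035863886555150964
('scene', 'bubble mm', 30.9, 'L', np.float64(109.2), 'areas', array([69, 45], dtype=int32), np.int32(67))
('top', 'bubble mm', 35.0, 'L', np.float64(111.0), 'areas', array([66, 63], dtype=int32), np.int32(70))
```

Call:
servo_tool --pt "3.2 -0.3 0 0 0" --pt "3.2 -0.3 0 0 0" --pt "3.2 -0.3 0 0 0" --pt "3.2 -0.1 0 0 0"

```text
time_s: 9.0
tcp_pos: [0.5091, -0.1335, 0.0126]
eef_rot: [-180.0, 0.0, -96.1]
contact_force: [1.2, 0.3, -1.0]
gripper_width: 0.0358
```

Call:
servo_tool --pt "3.2 -0.2 0 0 0" --pt "3.2 -0.2 0 0 0" --pt "3.2 -0.2 0 0 0" --pt "3.2 0 0 0 0"

```text
time_s: 9.5
tcp_pos: [0.5094, -0.1282, 0.0126]
eef_rot: [180.0, -0.0, -96.2]
contact_force: [-0.5, -4.3, -0.9]
gripper_width: 0.0361
```

```bash
python3 bub.py g2
```

```text
9.5 [ 0.5094 -0.1282  0.0126] [-0.5 -4.3 -0.9] 0.036086504666994486
('scene', 'bubble mm', 30.8, 'L', np.float64(109.2), 'areas', array([69, 47], dtype=int32), np.int32(67))
('top', 'bubble mm', 35.0, 'L', np.float64(110.9), 'areas', array([64, 63], dtype=int32), np.int32(70))
```

Call:
servo_tool --pt "3.2 -0.2 0 0 0" --pt "3.2 -0.2 0 0 0" --pt "3.2 -0.2 0 0 0" --pt "3.2 -0.2 0 0 0" --pt "3.2 0 0 0 0" --squeeze 40

```text
time_s: 10.22
tcp_pos: [0.5096, -0.121, 0.0125]
eef_rot: [179.9, -0.1, -96.2]
contact_force: [-1.4, -9.2, -0.5]
gripper_width: 0.0354
```

```bash
python3 bub.py g3
```

```text
10.225 [ 0.5096 -0.121   0.0125] [-1.4 -9.2 -0.5] 0.03542915247871166
('scene', 'bubble mm', 25.9, 'L', np.float64(109.9), 'areas', array([71, 45], dtype=int32), np.int32(64))
('top', 'bubble mm', 29.1, 'L', np.float64(110.9), 'areas', array([65, 63], dtype=int32), np.int32(70))
```

Call:
servo_tool --pt "3.2 -0.25 0 0 0" --pt "3.2 -0.25 0 0 0" --pt "3.2 -0.25 0 0 0" --pt "3.2 -0.25 0 0 0" --pt "3.2 0 0 0 0"

```text
time_s: 10.95
tcp_pos: [0.5104, -0.111, 0.0125]
eef_rot: [179.9, -0.1, -96.2]
contact_force: [-2.2, -8.5, 0.8]
gripper_width: 0.0358
```

Call:
servo_tool --pt "3.2 -0.25 0 0 0" --pt "3.2 -0.25 0 0 0" --pt "3.2 -0.25 0 0 0" --pt "3.2 -0.25 0 0 0" --pt "3.2 0 0 0 0"

```text
time_s: 11.58
tcp_pos: [0.5114, -0.1011, 0.0125]
eef_rot: [179.9, -0.1, -96.2]
contact_force: [-2.3, -8.6, 1.0]
gripper_width: 0.0354
```

```bash
python3 bub.py g4
```

```text
11.575 [ 0.5114 -0.1011  0.0125] [-2.3 -8.6  1. ] 0.03535169881796304
('scene', 'bubble mm', 9.2, 'L', np.float64(111.2), 'areas', array([64, 55], dtype=int32), np.int32(63))
('top', 'bubble mm', 12.4, 'L', np.float64(111.7), 'areas', array([66, 65], dtype=int32), np.int32(70))
```

Call:
servo_tool --pt "3.2 -0.25 0 0 0" --pt "3.2 -0.25 0 0 0" --pt "3.2 -0.25 0 0 0" --pt "3.2 -0.25 0 0 0" --pt "3.2 -0.1 0 0 0" --pt "3.2 0 0 0 0"

```text
time_s: 12.42
tcp_pos: [0.5124, -0.0905, 0.0125]
eef_rot: [179.9, -0.1, -96.2]
contact_force: [-3.2, -11.8, 1.7]
gripper_width: 0.0362
```

```bash
python3 bub.py g5; python3 -c "
import cv2,numpy as np
a=cv2.imread('pics/g5_scene.png');b=cv2.imread('pics/g5_top.png')
cv2.imwrite('pics/g5.png',np.hstack([cv2.resize(a[200:300,250:350],(400,400),interpolation=2),cv2.resize(b[160:260,250:350],(400,400),interpolation=2)]))"
```

```text
12.425 [ 0.5124 -0.0905  0.0125] [ -3.2 -11.8   1.7] 0.03620402863363078
('scene', 'bubble mm', 0.9, 'L', np.float64(112.1), 'areas', array([67, 54], dtype=int32), np.int32(62))
('top', 'bubble mm', 3.3, 'L', np.float64(111.3), 'areas', array([71, 67], dtype=int32), np.int32(71))
```

View pics/g5.png

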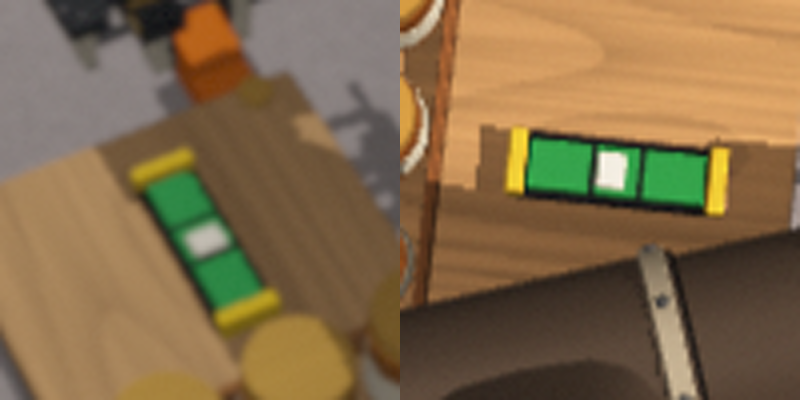

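The top view has the marks at columns 593 and 641 (zoomed) and the bubble at 610, so it is still about +3 mm off. A few more mm of push will do.

Call:
servo_tool --pt "3.2 -0.2 0 0 0" --pt "3.2 -0.2 0 0 0" --pt "3.2 0 0 0 0" --pt "3.2 0 0 0 0"

```text
time_s: 13.02
tcp_pos: [0.5129, -0.0863, 0.0125]
eef_rot: [179.9, -0.1, -96.2]
contact_force: [-2.4, -9.9, 1.5]
gripper_width: 0.0358
```

```bash
python3 bub.py g6; python3 -c "
import cv2,numpy as np
a=cv2.imread('pics/g6_scene.png');b=cv2.imread('pics/g6_top.png')
cv2.imwrite('pics/g6.png',np.hstack([cv2.resize(a[235:285,275:325],(400,400),interpolation=2),cv2.resize(b[180:230,280:330],(400,400),interpolation=2)]))"
```

```text
13.025 [ 0.5129 -0.0863  0.0125] [-2.4 -9.9  1.5] 0.0357885014259902
('scene', 'bubble mm', -2.3, 'L', np.float64(112.4), 'areas', array([66, 51], dtype=int32), np.int32(58))
('top', 'bubble mm', -0.1, 'L', np.float64(111.6), 'areas', array([70, 67], dtype=int32), np.int32(72))
```

View pics/g6.png

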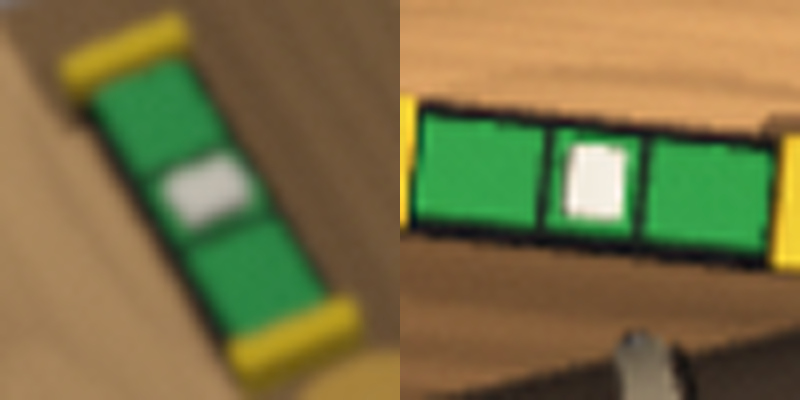

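Call:
servo_tool --pt "3.2 0.1 0 0 0" --pt "3.2 0.05 0 0 0" --pt "3.2 0 0 0 0"

```text
time_s: 13.5
tcp_pos: [0.513, -0.0864, 0.0125]
eef_rot: [179.9, -0.0, -96.2]
contact_force: [-5.5, 0.8, 4.8]
gripper_width: 0.0358
```

Call:
servo_tool --pt "4.2 0 0 0 0" --pt "5.0 0 0 0 0" --pt "6.0 0 0 0 0" --pt "6.5 0 0 0 0" --pt "6.5 0 0 0 0" --pt "6.5 0 0 0 0"

```text
time_s: 14.25
tcp_pos: [0.5141, -0.0866, 0.0126]
eef_rot: [-180.0, 0.0, -96.2]
contact_force: [0.1, 0.3, 0.5]
gripper_width: 0.0652
```

```bash
python3 bub.py g7
```

```text
14.25 [ 0.5141 -0.0866  0.0126] [0.1 0.3 0.5] 0.06520189107464033
('scene', 'bubble mm', -2.1, 'L', np.float64(112.3), 'areas', array([67, 55], dtype=int32), np.int32(59))
('top', 'bubble mm', -0.2, 'L', np.float64(111.6), 'areas', array([70, 67], dtype=int32), np.int32(72))
```

Released with the bubble still centred. Next I retreat upwards, then back.

Call:
servo_tool --pt "6.5 0 0 -1 0" --pt "6.5 0 0 -2 0" --pt "6.5 0 0 -2 0" --pt "6.5 0 0 -3 0" --pt "6.5 1 0 -3 0" --pt "6.5 3 0 -3 0" --pt "6.5 4 0 -2 0" --pt "6.5 4 0 0 0"

```text
time_s: 15.35
tcp_pos: [0.5023, -0.207, 0.1756]
eef_rot: [-179.7, -0.0, -96.1]
contact_force: [0.2, 0.3, -0.6]
gripper_width: 0.0646
```

Call:
servo_tool --pt "6.5 4 0 0 0" --pt "6.5 4 0 0 0" --pt "6.5 4 0 0 0" --pt "6.5 0 0 0 0" --pt "6.5 0 0 0 0"

```text
time_s: 15.98
tcp_pos: [0.4881, -0.3252, 0.1729]
eef_rot: [-180.0, 0.0, -96.2]
contact_force: [-0.4, -0.2, 0.2]
gripper_width: 0.0648
```

```bash
python3 bub.py g8
```

```text
15.975 [ 0.4881 -0.3252  0.1729] [-0.4 -0.2  0.2] 0.06483356981987105
('scene', 'bubble mm', -2.2, 'L', np.float64(111.6), 'areas', array([50, 35], dtype=int32), np.int32(46))
('top', 'bubble mm', -0.5, 'L', np.float64(111.2), 'areas', array([62, 58], dtype=int32), np.int32(64))
```

View pics/g8_scene.png

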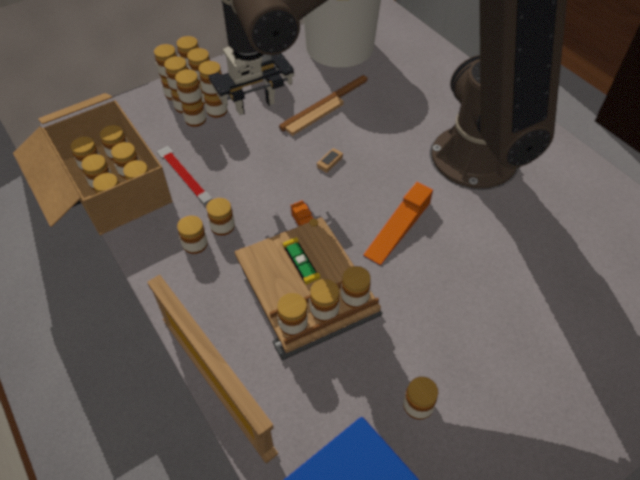

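View pics/g8_top.png

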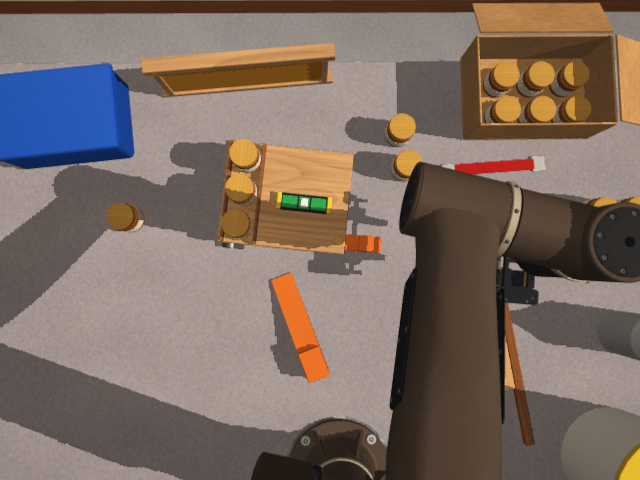

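The bubble is between the marks in both views (scene (300,259), top (304,202)). The wedge stays under the foot at top (363,244), the jars and tools look unmoved, and the arm is clear.

```bash
python3 -c "
from plant import r
print(r.close_job())"
```

```text
the job is handed in; nothing more can be done
None
```

The job is handed in: the small orange wedge is under the brass foot, the bubble sits centred between the marks, and the gripper is open and clear of everything. It took about 16 s of the 54 s allowed.

- **How it went:** I gripped the wedge by its block, slid it along the table in line with the foot, and pushed it in slowly. The highest wrist force I read was about 12 N. I eased the push off before opening the fingers, and the bubble did not shift on release.
- **Final bubble reading:** After the arm backed away, the top camera read −0.5 mm and the scene camera −2.2 mm; the allowance is ±4 mm. The two disagree by about 2 mm. I trust the top view, because it read the known start of +35 mm correctly while the scene view read about 4 mm low there.
- **Other objects:** In the last pictures the jars, hive tool, queen cage and large wedge look to be where they started. I judged this by eye and did not measure it.

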